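# Open the sprung lid of a switch box and switch it on

## Robot

A 6-joint arm with a two-finger parallel gripper is mounted at the origin on the work surface; the furniture and walls round the work are solid. World frame = base frame: x ahead of the robot, y to its left, z up, the work surface at z = 0. Lengths are in m, angles in rad, forces in N, time in s.
With the tool pointing down it reaches from about 0.325 to 0.925 m from the base axis. Payload 3.1 kg.
Tool frame: the origin (TCP) lies midway between the tips of the shut fingers; the grasp point (between the pads) lies 19 mm behind it; y points along the fingers, x is the direction in which the jaws open and shut, and the axes are right-handed (so a half turn about y gives the same grasp; the last joint's range is limited). The gripper opens to 85 mm and grips with 20 to 120 N. Pads are 22 mm wide; open, the fingers measure 114 mm over their backs; the gripper's body (76 mm by 85 mm) begins 54 mm behind the grasp point. The pads swing forward as they close: fully open they stand 13 mm farther back than shut.
Start: joints at [1.118, 0.217, 1.613, -0, 1.311, -0.112], TCP at [0.209, 0.589, 0.231] pointing down, gripper open.
Joint ranges: [-2.75, 2.75], [-0.78, 2.1], [0.31, 2.55], [-1.13, 4.27], [0.13, 2.63], [-2.58, 2.58]. Speed limits (rad/s): [2.79, 2.79, 3.14, 3.14, 3.14, 3.14].

## Interface

Orientations are given as a unit quaternion [x, y, z, w].
In Python, from bench import arm gives the robot as it stands.
- The arm moves only by the tool jog_arm, never from a script. Its argument "rows" is a list that holds one entry, the list of rows, each a list of 7 numbers: the shift along the tool's x, y, z as a fraction of full scale, then the turn, a rotation vector about the tool's x, y, z as a fraction of full scale, then the opening, from 0 (shut) to 1 (fully open). A call has 1 to 20 rows; each row shifts and turns the commanded pose from where the row before left it, along the tool's axes as they then stand; what a row does not reach is not made up. Full scale, the value 1, is 2.5 cm for a shift and pi/4 rad for a turn. A row lasts 1/8 s, in which the tool goes at most 62.5 mm and 10.7 degrees, less where a joint would pass 70% of its speed; a pose out of reach is approached as far as the arm can. A call with a number of a shift or a turn outside -1 to 1 is refused whole. A call with a gripper value outside its range is refused whole. The fingers move at their own pace and stop on an object; "force" is the grip in N (left out, the last holds). Time passes only in rows, so rows that do not move let the fingers close. It gives the time, the measured TCP pose, the force and the opening at its end, in the units of the state.
- arm.read_state(): the state, without advancing time (a new reading comes with each control period).
- arm.capture(name): name is "side" or "top"; returns a dict with "image" (480x640x3 uint8, red, green, blue), "intrinsics" (3x3 intrinsics, pixels), "extrinsics" (4x4, takes a point from world to camera coordinates). Camera axes: x right, y down, z forward; pixel columns grow to the right and rows downward; lengths in m; the calibration is good to about 2 mm. A picture is of the moment at which its call begins. There is no depth.
- arm.finish_job(): hands the job in, once; it reports no verdict.
The state is a dict: "time_s": time; "q": joint angles; "qd": joint speeds; "joint_torque": joint torques, N m; "eef_pos": TCP position; "tool_rot": TCP orientation; "force": force on the tool from outside, world axes, zero at the start; "torque": the same for the moment, N m; "opening": finger opening in m.
Only numpy, scipy, OpenCV 4.12 (cv2) and the standard library are available. Lean on these libraries where they do the work, as an engineer would, in place of code of your own. Each camera call takes 0.05 s, during which the arm holds its last target.

## Task

With closed or open fingertips only, gripping nothing, press down the release tab on the front of the switch box so that its sprung lid pops up, then push the lid right over backwards until it rests fully open. Then press down the raised near end of the rocker switch inside to switch it on. Do not force anything, leave the spool, the wooden block and the tin where they stand, and take the hand away.

Things in the scene. Friction and masses are not known exactly. Their poses are not given: they have to be found in the camera images.
- switch_box: Fixed grey box, 140 mm deep (x), 120 mm wide (y), lid top 60 mm above the bench, rims 51.5 mm, walls 5 mm. Origin: centre of underside; x points from the front (release tab, robot side) to the back (hinge), z up. Inside: a deck 30 mm above the bench, a rocker switch, and a 9 mm steel pin 48 mm behind the centre that springs up to 80 mm under the lid. Screw ears reach 79 mm to each side, 7 mm high.
- tab_press (a point): Where to press: top of the release tab's black thumb plate, 45 mm above the bench, 105 mm in front of the box's centre; moves with it. The plate is 40 mm wide (y) and reaches from 79 to 121 mm in front of the centre. Behind it the tab's upright arm and hook, up to 66 mm above the bench, hold the lid's edge; the arm's face, 77 mm in front of the centre, tips forward up to 8 mm as the tab is pressed.
- release_tab (a joint): Release tab angle, rad: 0 at rest, 0.26 pressed fully down; the hook lets go of the lid between 0.12 and 0.2. Pressed straight down at tab_press it sinks about 9 mm in all and takes about 1.5 N at first and 3.5 N at the bottom; it springs back when left.
- box_lid (a joint): Lid angle, rad: 0 shut and latched (reads up to 0.01), 2.2 fully open, leaning back past upright against its stop. When the tab is pressed it rises by itself within about a second to about 1.0 and waits. Pushed farther by its free edge (under 2 N) it drops back there if let go too early, may stand still near upright (1.57), and falls fully open by itself once past about 1.85.
- lid_edge (a point): Middle of the lid's free front edge (lid 120 mm wide, 8 mm thick), 140 mm from the hinge line. Moves with the lid: 56 mm above the bench when shut, about 175 mm when popped up, at most 196 mm when upright.
- lid_hinge (a point): Middle of the lid's hinge line (parallel to the box's y), 70 mm behind the box's centre, 56 mm above the bench. Does not move.
- rocker_press (a point): Where to press the rocker: top of its raised near end, 15 mm in front of its pivot (about 27 mm in front of the box's centre and 47 mm above the bench while off). The rocker is black, 40 mm long along the box's x and 26 mm wide, in a white frame 54 x 38 mm whose top is 36 mm above the bench. Moves with the rocker.
- rocker (a joint): Rocker angle, rad: near 0 is off (near end raised), 0.4 fully on (near end down, about 6 mm lower). Takes about 3 N at rocker_press and stays where it is left.
- thread_spool: Loose thread spool, 45 mm diameter, 59 mm high, standing beside the box on its +y side; leave it. Origin: centre of its underside.
- press_block: Loose wooden block, about 60 x 120 x 42 mm, beside the box on its -y side; leave it. Origin: centre of its underside.
- dye_tin: Loose small tin, 77 mm diameter, 77 mm high, farther to the robot's right; leave it. Origin: centre of its underside.
Not all that is in view belongs to the job. Of the things that look like the switch_box, the largest one is meant.

How it is judged:
On the way, in this order (a step that is already met when the one before it is completed fails the run):
1. the release tab lets the lid go and it springs up part-way (value of joint box_lid above 0.5 rad and value of joint rocker below 0.15 rad), for 0.2 s.
2. the lid is pushed right back, fully open (value of joint box_lid above 2.05 rad and value of joint rocker below 0.15 rad), for 0.2 s.
3. the rocker switch is pressed on (value of joint rocker above 0.32 rad), for 0.2 s.
At the end, for the whole second after the job is handed in: The lid stands fully open (over 2.05 of 2.2 rad), the rocker is on (over 0.32 of 0.4 rad), and the spool, block and tin stand within 25 mm of where they were (value of joint box_lid above 2.05 rad and value of joint rocker above 0.32 rad and distance of each of thread_spool, press_block, dye_tin from where it was at the start of the episode below 0.025 m); the robot touches nothing.
It fails at once if the box, its lid, tab or rocker is gripped or forced (fingers press on it with more than 40 N) (contact force between the fingers and switch_box above 40 N).
It fails at once if the thread spool is lifted, tipped or shoved (moved over 25 mm) (distance of thread_spool from where it was at the start of the episode above 0.025 m or angle between thread_spool's own z axis and vertical above 0.35 rad).
It fails at once if the wooden block is lifted, tipped or shoved (moved over 25 mm) (distance of press_block from where it was at the start of the episode above 0.025 m or angle between press_block's own z axis and vertical above 0.35 rad).
It fails at once if the small tin is lifted, tipped or shoved (moved over 25 mm) (distance of dye_tin from where it was at the start of the episode above 0.025 m or angle between dye_tin's own z axis and vertical above 0.35 rad).
It also fails if it takes over 51 s, if anything falls off the work surface, if the arm or the gripper's body presses on something with over 40 N, if the wrist force passes 120 N, or if a joint passes its speed limit or range.

## Working session

There is one attempt and no reset: what is moved stays moved. The work goes in short steps, Python scripts to look and compute and a tool call to move; the robot and the scene stay as the last step left them, time stands still between calls to the robot, and variables do not carry over. Pictures are saved under pics/ and viewed, and the job is handed in when it is done.

Besides the shell and the picture viewer there is one more tool, called after "Call:" by a JSON object that holds its "method" and its "body". jog_arm: Moves the arm, as the interface text tells. Its arguments: {"type":"object","properties":{"rows":{"type":"array","items":{"type":"array","items":{"type":"array","items":{"type":"number","minimum":-1,"maximum":1}}}},"force":{"type":"number"}},"required":["rows"]}

```bash
mkdir -p pics; ls; cat > h.py <<'E'
from bench import arm
import numpy as np, cv2
def cap(n,f):
    c=arm.capture(n); cv2.imwrite('pics/'+f,c['image'][:,:,::-1]); np.savez('pics/'+f[:-4]+'.npz',**{k:np.array(c[k]) for k in c}); return c
def ray(c,u,v):
    K=np.array(c['intrinsics']);E=np.array(c['extrinsics']);R=E[:3,:3];t=E[:3,3]
    d=R.T@np.linalg.inv(K)@np.array([u,v,1.]); return -R.T@t,d/np.linalg.norm(d)
def plane(c,u,v,z):
    o,d=ray(c,u,v); return o+d*(z-o[2])/d[2]
def proj(c,p):
    K=np.array(c['intrinsics']);E=np.array(c['extrinsics'])
    q=K@(E[:3,:3]@np.array(p)+E[:3,3]); return q[:2]/q[2]
def load(f): return dict(np.load('pics/'+f+'.npz'))
E
python3 - <<'E'
from h import *
for n in('top','side'):
    c=cap(n,n+'0.png'); print(ray(c,320,240))
s=arm.read_state(); print(s)
E
```

```text
pics
(array([ 0.34492941, -0.09686975,  1.09517838]), array([ 0.1244309 ,  0.0040082 , -0.99222018]))
(array([ 0.51342328, -0.89331806,  0.68276937]), array([-0.04134647,  0.79909498, -0.59978136]))
{'time_s': 0.1, 'q': array([ 1.11779063e+00,  2.17670976e-01,  1.61478780e+00, -1.29009676e-05,
        1.31129061e+00, -1.12179541e-01]), 'qd': array([ 0.00043466, -0.00209083, -0.00244124, -0.0001854 , -0.00113272,
       -0.00096978]), 'joint_torque': array([-7.99389691e-04, -3.98077691e+01, -3.04969704e+01, -1.36332378e-04,
        4.23881007e-03,  1.51977520e-05]), 'eef_pos': array([0.20856315, 0.58839478, 0.23009627]), 'tool_rot': array([ 0.57792242,  0.40729737, -0.40862941, -0.57717981]), 'force': array([-1.18974933, -0.31419458,  0.0690197 ]), 'torque': array([-0.04148066, -0.01398396,  0.04858948]), 'opening': 0.08558749162530999}
```

View pics/top0.png

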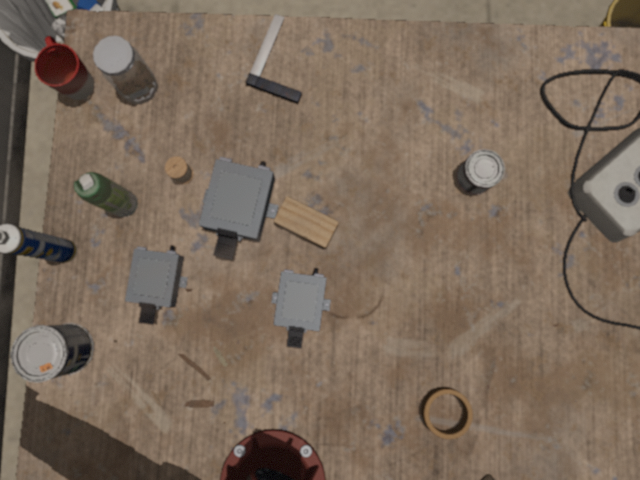

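View pics/side0.png

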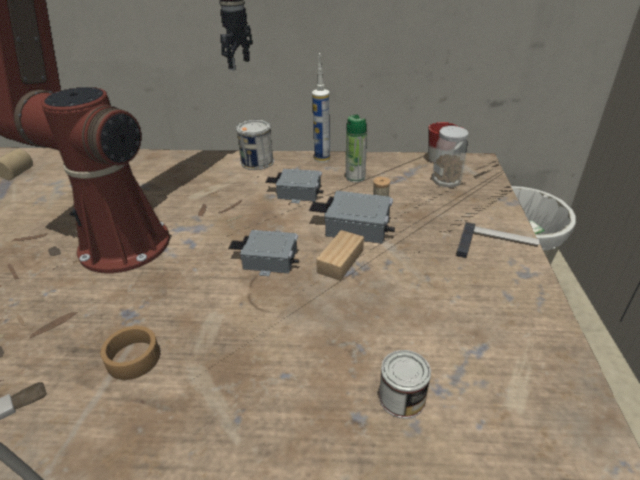

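Candidates in the top view: (237,199), (154,278) and (301,300). The one at (237,199) looks largest and has the spool on its +y side and the block on its -y side. I'll confirm with an enlarged crop.

```bash
python3 - <<'E'
from h import *
c=load('top0'); im=c['image'][:,:,::-1].copy()
cv2.imwrite('pics/crop0.png',cv2.resize(im[140:350,110:360],None,fx=3,fy=3)[:600,:750])
hsv=cv2.cvtColor(im,cv2.COLOR_BGR2HSV)
# grey-blue: b>=r
b,g,r=[im[:,:,i].astype(int) for i in range(3)]
m=((b>=r-2)&(b>70)&(b<190)).astype(np.uint8)*255
m=cv2.morphologyEx(m,cv2.MORPH_OPEN,np.ones((9,9)))
cs,_=cv2.findContours(m,cv2.RETR_EXTERNAL,cv2.CHAIN_APPROX_SIMPLE)
for k in cs:
    if cv2.contourArea(k)>900:
        x=cv2.minAreaRect(k); p=cv2.boxPoints(x); print(cv2.contourArea(k),x); print([plane(c,*q,.06)[:2].round(4).tolist() for q in p])
E
```

```text
2393.5 ((300.61383056640625, 300.36138916015625), (56.2196044921875, 54.727046966552734), 5.710592269897461)
[[0.3096, 0.0043], [0.4149, -0.0051], [0.4039, -0.1147], [0.299, -0.1038]]
3892.0 ((235.74066162109375, 197.1947021484375), (60.78480529785156, 71.94635772705078), 13.626995086669922)
[[0.5051, 0.1502], [0.6481, 0.1201], [0.618, 0.0002], [0.4763, 0.0322]]
```

View pics/crop0.png

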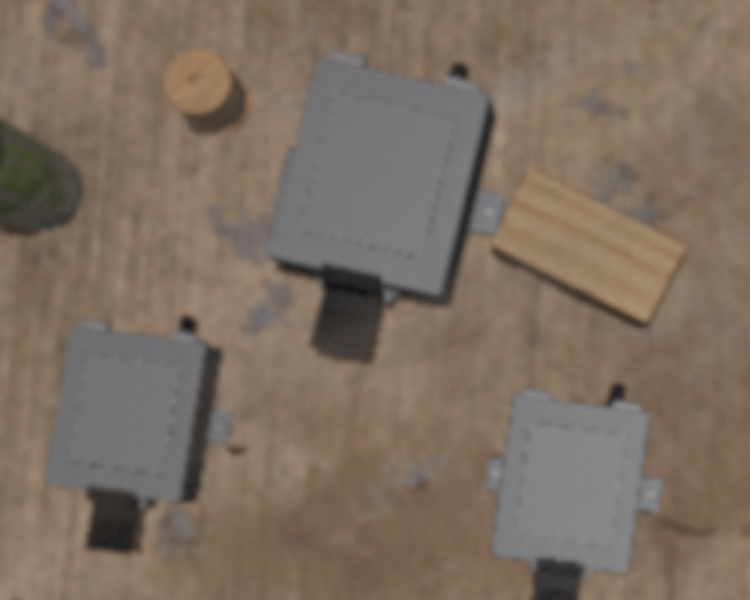

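```bash
cat >> h.py <<'E'
def pose(c,z=.06,crn=[(322,57),(492,90),(445,298),(275,258)]):
    P=np.array([plane(c,110+x/3-.33,140+y/3-.33,z)[:2] for x,y in crn])
    ctr=P.mean(0); fx=(P[0]+P[1]-P[2]-P[3])/2; fy=(P[0]+P[3]-P[1]-P[2])/2
    return P,ctr,fx,fy
E
python3 - <<'E'
from h import *
c=load('top0');s=load('side0')
P,ctr,fx,fy=pose(c); print(P.round(4),ctr,np.linalg.norm(fx),np.linalg.norm(fy),np.arctan2(fx[1],fx[0]),np.arctan2(-fy[0],fy[1]))
y=np.arctan2(fx[1],fx[0])*.55+.45*np.arctan2(-fy[0],fy[1])
def W(x,yy,z): return np.array([ctr[0]+x*np.cos(y)-yy*np.sin(y),ctr[1]+x*np.sin(y)+yy*np.cos(y),z])
print('yaw',y,'tab',W(-.105,0,.045))
for n,d in(('top',c),('side',s)):
    im=d['image'][:,:,::-1].copy(); im=cv2.resize(im,None,fx=4,fy=4)
    pts=[W(a,b,.06) for a,b in((-.07,-.06),(-.07,.06),(.07,.06),(.07,-.06))]+[W(a,b,.045) for a,b in((-.079,-.02),(-.079,.02),(-.121,.02),(-.121,-.02),(-.105,0))]
    for p in pts:
        q=proj(d,p)*4+1.5; cv2.circle(im,tuple(int(v) for v in q.round()),3,(0,0,255),-1)
    q=proj(d,[*ctr,.06])*4; x0,y0=int(q[0]-350),int(q[1]-250)
    cv2.imwrite(f'pics/ov_{n}.png',im[max(y0,0):y0+550,x0:x0+700])
# objects
for nm,u,v,z in(('spool',110+198/3,140+83/3,.059),('block',110+588/3,140+247/3,.042)):
    p=plane(c,u,v,z); print(nm,p, 'box frame',np.array([[np.cos(y),np.sin(y)],[-np.sin(y),np.cos(y)]])@(p[:2]-ctr))
E
```

```text
[[6.406e-01 1.152e-01]
 [6.175e-01 4.000e-04]
 [4.769e-01 2.990e-02]
 [5.038e-01 1.429e-01]] [0.55968692 0.07208234] 0.14161161007256412 0.11666397891608533 -0.2035677660913977 -0.21603063193335126
yaw -0.2091760557202768 tab [0.45697567 0.09388601 0.045     ]
spool [0.62247739 0.19789522 0.059     ] box frame [0.03529624 0.13610915]
block [ 0.51296533 -0.06440822  0.042     ] box frame [-0.01736036 -0.14321731]
```

View pics/ov_top.png

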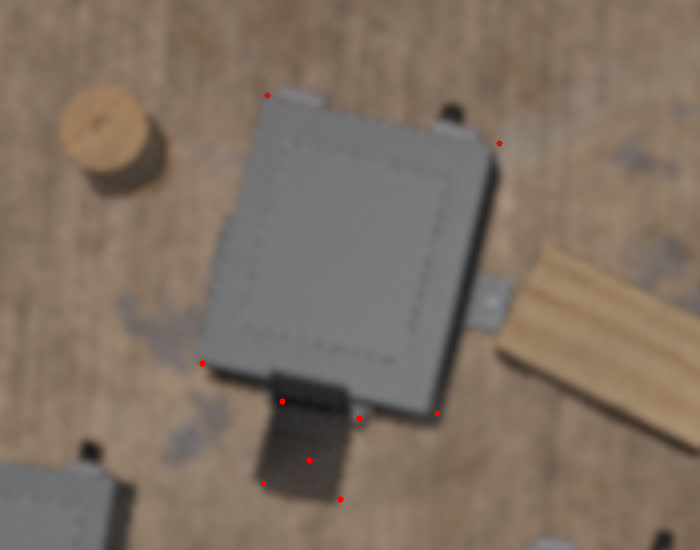

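View pics/ov_side.png

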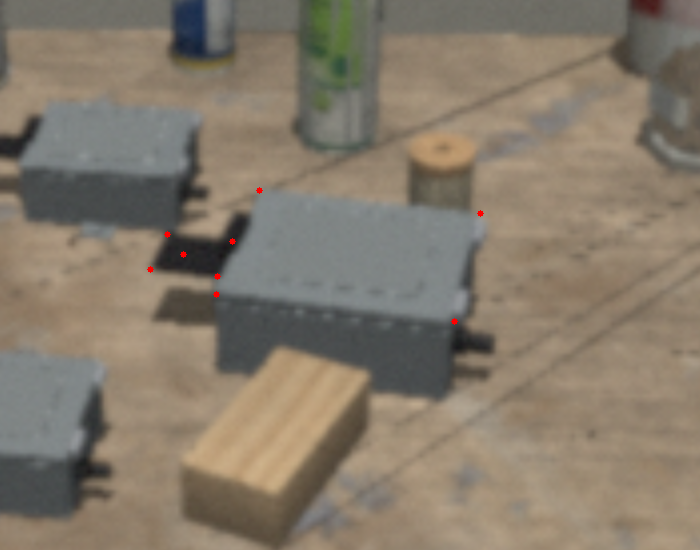

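```bash
cat >> h.py <<'E'
from scipy.spatial.transform import Rotation as Rn
CT=np.array([.5595,.072]); YAW=-.209
def W(x,yy,z): return np.array([CT[0]+x*np.cos(YAW)-yy*np.sin(YAW),CT[1]+x*np.sin(YAW)+yy*np.cos(YAW),z])
def B(p): d=np.array(p)[:2]-CT; c,s=np.cos(YAW),np.sin(YAW); return np.array([c*d[0]+s*d[1],-s*d[0]+c*d[1],p[2]])
def target(tilt=0,flip=1):
    # tool y down (tilted: tip goes to +box x by tilt), tool x along +-box y
    bx=np.array([np.cos(YAW),np.sin(YAW),0]);by=np.array([-np.sin(YAW),np.cos(YAW),0])
    y=np.cos(tilt)*np.array([0,0,-1.])+np.sin(tilt)*bx; x=flip*by; z=np.cross(x,y)
    return Rn.from_matrix(np.stack([x,y,z],1))
def st():
    s=arm.read_state(); R=Rn.from_quat(s['tool_rot']); print('t',s['time_s'],'box',B(s['eef_pos']).round(4),'pos',s['eef_pos'].round(4),'F',s['force'].round(2),'open',round(s['opening'],4)); return s,R
def plan(p,tilt,flip=1):
    s,R=st(); T=target(tilt,flip); rv=(R.inv()*T).as_rotvec()
    print('rot units',(rv/(np.pi/4)).round(3),'shift units in current frame',(R.inv().apply(p-s['eef_pos'])/.025).round(2),'in final frame',(T.inv().apply(p-s['eef_pos'])/.025).round(2))
E
python3 - <<'E'
from h import *
s,R=st(); print(R.as_matrix().round(3))
for f in(1,-1): plan(W(-.108,0,.10),.3,f); print(target(.3,f).as_matrix().round(3))
E
```

```text
t 0.1 box [-0.4504  0.4323  0.2301] pos [0.2086 0.5884 0.2301] F [-1.19 -0.31  0.07] open 0.0856
[[ 0.334 -0.001 -0.942]
 [ 0.942 -0.002  0.334]
 [-0.002 -1.     0.   ]]
t 0.1 box [-0.4504  0.4323  0.2301] pos [0.2086 0.5884 0.2301] F [-1.19 -0.31  0.07] open 0.0856
rot units [-0.382 -0.166 -0.028] shift units in current frame [-15.33   5.23 -15.85] in final frame [-17.29   9.02 -11.55]
[[ 0.207  0.289 -0.935]
 [ 0.978 -0.061  0.198]
 [ 0.    -0.955 -0.296]]
t 0.1 box [-0.4504  0.4323  0.2301] pos [0.2086 0.5884 0.2301] F [-1.19 -0.31  0.07] open 0.0856
rot units [ 0.042  3.791 -0.574] shift units in current frame [-15.33   5.23 -15.85] in final frame [17.29  9.02 11.55]
[[-0.207  0.289  0.935]
 [-0.978 -0.061 -0.198]
 [ 0.    -0.955  0.296]]
```

Call:
{"method": "jog_arm", "body": {"rows": [[[0, -1, 0, 0, -0.166, 0, 0], [0, -1, 0, 0, 0, 0, 0], [0, -1, 0, 0, 0, 0, 0]]]}}

```text
time_s: 0.48
eef_pos: [0.2087, 0.5886, 0.3061]
tool_rot: [0.55, 0.444, -0.445, -0.549]
force: [0.2, 0.6, 0.0]
opening: 0.0324
```

```bash
python3 - <<'E'
from h import *
plan(W(-.108,0,.16),0)
E
```

```text
t 0.475 box [-0.4504  0.4326  0.3061] pos [0.2087 0.5886 0.3061] F [0.24 0.57 0.03] open 0.0324
rot units [-0.001 -0.002 -0.002] shift units in current frame [-17.27   5.87 -13.72] in final frame [-17.3    5.85 -13.69]
```

Call:
{"method": "jog_arm", "body": {"rows": [[[-0.96, 0, -0.76, 0, 0, 0, 0], [-0.96, 0, -0.76, 0, 0, 0, 0], [-0.96, 0, -0.76, 0, 0, 0, 0], [-0.96, 0, -0.76, 0, 0, 0, 0], [-0.96, 0, -0.76, 0, 0, 0, 0], [-0.96, 0, -0.76, 0, 0, 0, 0], [-0.96, 0, -0.76, 0, 0, 0, 0], [-0.96, 0, -0.76, 0, 0, 0, 0], [-0.96, 0, -0.76, 0, 0, 0, 0], [-0.96, 0, -0.76, 0, 0, 0, 0], [-0.96, 0, -0.76, 0, 0, 0, 0], [-0.96, 0, -0.76, 0, 0, 0, 0], [-0.96, 0, -0.76, 0, 0, 0, 0], [-0.96, 0, -0.76, 0, 0, 0, 0], [-0.96, 0, -0.76, 0, 0, 0, 0], [-0.96, 0, -0.76, 0, 0, 0, 0], [-0.96, 0, -0.76, 0, 0, 0, 0], [-0.96, 0, -0.76, 0, 0, 0, 0]]]}}

```text
time_s: 2.72
eef_pos: [0.4531, 0.0942, 0.3058]
tool_rot: [-0.55, -0.444, 0.445, 0.55]
force: [0.1, -0.4, -0.2]
opening: 0.0
```

```bash
python3 - <<'E'
from h import *
plan(W(-.108,0,.06),.3)
E
```

```text
t 2.725 box [-0.1087 -0.0004  0.3058] pos [0.4531 0.0942 0.3058] F [ 0.14 -0.37 -0.24] open 0.0
rot units [-0.383 -0.002 -0.   ] shift units in current frame [ 0.02  9.83 -0.04] in final frame [0.01 9.4  2.88]
```

Call:
{"method": "jog_arm", "body": {"rows": [[[0, 0, 0, -0.2, 0, 0, 0], [0, 0, 0, -0.183, 0, 0, 0], [0, 0.94, 0.288, 0, 0, 0, 0], [0, 0.94, 0.288, 0, 0, 0, 0], [0, 0.94, 0.288, 0, 0, 0, 0], [0, 0.94, 0.288, 0, 0, 0, 0], [0, 0.94, 0.288, 0, 0, 0, 0], [0, 0.94, 0.288, 0, 0, 0, 0], [0, 0.94, 0.288, 0, 0, 0, 0], [0, 0.94, 0.288, 0, 0, 0, 0], [0, 0.94, 0.288, 0, 0, 0, 0], [0, 0.94, 0.288, 0, 0, 0, 0]]]}}

```text
time_s: 4.22
eef_pos: [0.4535, 0.095, 0.0595]
tool_rot: [0.626, 0.506, -0.373, -0.461]
force: [0.2, -0.1, 0.7]
opening: 0.0
```

```bash
python3 - <<'E'
from h import *
plan(W(-.108,0,.036),.3)
for n in('top','side'):
    c=cap(n,n+'1.png'); q=proj(c,W(-.1,0,.05)); x,y=int(q[0])-90,int(q[1])-70
    cv2.imwrite(f'pics/z1{n}.png',cv2.resize(c['image'][max(y,0):y+140,x:x+180,::-1],None,fx=4,fy=4))
E
```

```text
t 4.225 box [-0.1085  0.0005  0.0595] pos [0.4535 0.095  0.0595] F [ 0.24 -0.07  0.69] open 0.0
rot units [ 0.    -0.002 -0.001] shift units in current frame [-0.02  0.9   0.26] in final frame [-0.02  0.9   0.26]
```

View pics/z1side.png

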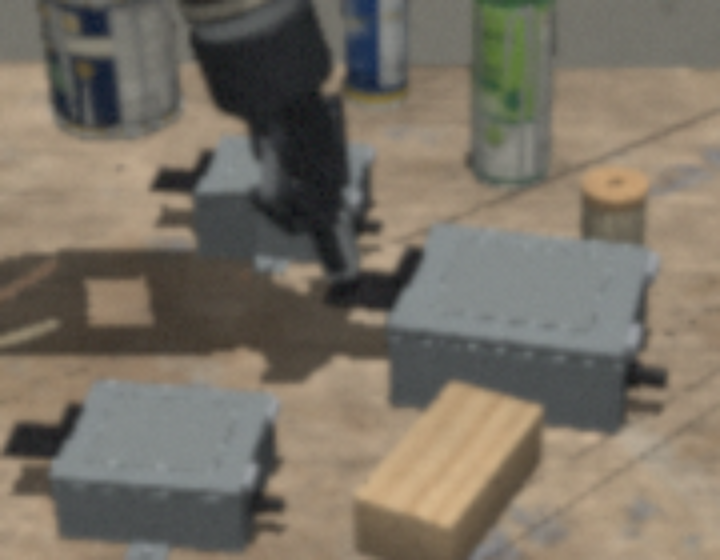

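View pics/z1top.png

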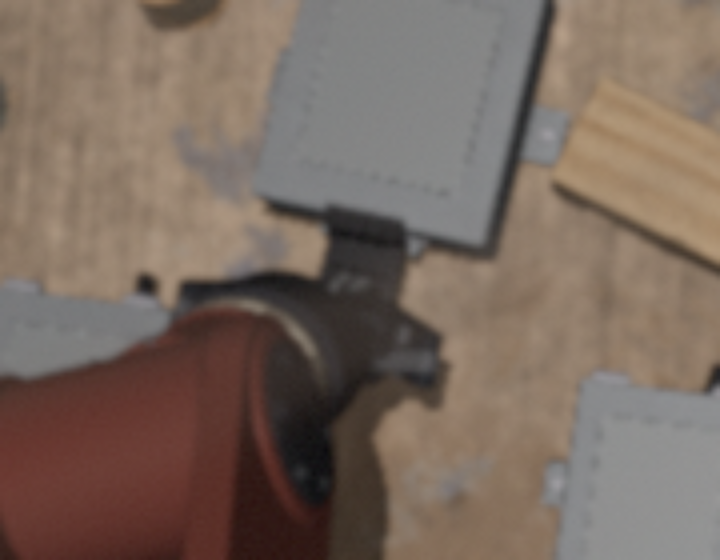

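Call:
{"method": "jog_arm", "body": {"rows": [[[0, 0.077, -0.25, 0, 0, 0, 0], [0, 0.26, 0.08, 0, 0, 0, 0], [0, 0.26, 0.08, 0, 0, 0, 0]]]}}

```text
time_s: 4.7
eef_pos: [0.4614, 0.0937, 0.0477]
tool_rot: [0.626, 0.507, -0.372, -0.461]
force: [0.7, 0.1, 0.6]
opening: 0.0002
```

Call:
{"method": "jog_arm", "body": {"rows": [[[0, 0.115, 0.035, 0, 0, 0, 0], [0, 0.115, 0.035, 0, 0, 0, 0]]]}}

```text
time_s: 4.95
eef_pos: [0.4602, 0.0938, 0.0408]
tool_rot: [0.626, 0.506, -0.373, -0.461]
force: [-2.4, 1.2, 2.4]
opening: 0.0004
```

Call:
{"method": "jog_arm", "body": {"rows": [[[0, 0.115, 0.035, 0, 0, 0, 0], [0, 0.077, 0.023, 0, 0, 0, 0]]]}}

```text
time_s: 5.2
eef_pos: [0.4602, 0.0939, 0.0368]
tool_rot: [0.626, 0.506, -0.374, -0.462]
force: [-17.3, 2.7, 33.3]
opening: 0.0002
```

```bash
python3 - <<'E'
from h import *
st(); c=cap('side','side2.png')
cv2.imwrite('pics/z2.png',cv2.resize(c['image'][100:300,220:480,::-1],None,fx=3,fy=3))
E
```

```text
t 5.2 box [-0.1017  0.0008  0.0368] pos [0.4602 0.0939 0.0368] F [-17.34   2.73  33.31] open 0.0002
```

View pics/z2.png

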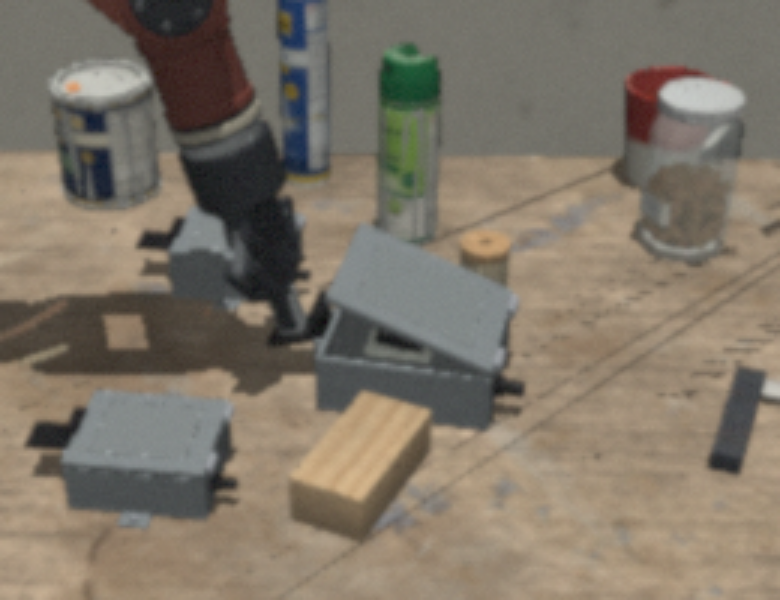

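The lid is rising, but the tab has bottomed out at about 37 N, so I'm backing off right away.

Call:
{"method": "jog_arm", "body": {"rows": [[[0, -0.3, 0.0, 0, 0, 0, 0], [0, -0.3, 0.2, 0, 0, 0, 0], [0, -0.6, 0.6, 0, 0, 0, 0], [0, -0.6, 0.6, 0, 0, 0, 0], [0, 0, 0, 0, 0, 0, 0], [0, 0, 0, 0, 0, 0, 0], [0, 0, 0, 0, 0, 0, 0]]]}}

```text
time_s: 6.12
eef_pos: [0.415, 0.1032, 0.0683]
tool_rot: [0.626, 0.506, -0.373, -0.461]
force: [0.5, 0.1, -0.0]
opening: 0.0001
```

```bash
python3 - <<'E'
from h import *
plan(W(-.12,0,.22),0); c=cap('side','side3.png')
cv2.imwrite('pics/z3.png',cv2.resize(c['image'][100:300,220:480,::-1],None,fx=3,fy=3))
E
```

```text
t 6.125 box [-0.1478  0.0005  0.0683] pos [0.415  0.1032 0.0683] F [ 0.51  0.12 -0.03] open 0.0001
rot units [ 0.383 -0.002 -0.001] shift units in current frame [-0.02 -5.47 -2.86] in final frame [-0.02 -6.07 -1.11]
```

View pics/z3.png

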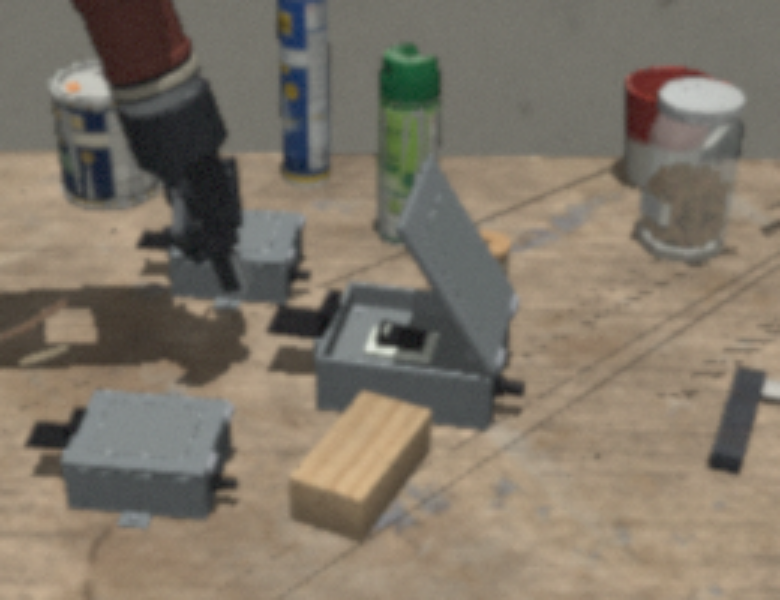

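Call:
{"method": "jog_arm", "body": {"rows": [[[0, -0.83, -0.257, 0, 0, 0, 0], [0, -0.83, -0.257, 0, 0, 0, 0], [0, -0.83, -0.257, 0, 0, 0, 0], [0, -0.83, -0.257, 0, 0, 0, 0], [0, 0.252, -0.815, 0, 0, 0, 0], [0, 0.252, -0.815, 0, 0, 0, 0], [0, 0.252, -0.815, 0, 0, 0, 0], [0, 0.252, -0.815, 0, 0, 0, 0], [0, 0.252, -0.815, 0, 0, 0, 0], [0, 0.252, -0.815, 0, 0, 0, 0]]]}}

```text
time_s: 7.42
eef_pos: [0.5407, 0.0762, 0.1549]
tool_rot: [0.626, 0.506, -0.373, -0.461]
force: [-0.4, 0.5, -0.1]
opening: 0.0003
```

```bash
python3 - <<'E'
from h import *
st(); c=cap('side','side4.png')
cv2.imwrite('pics/z4.png',cv2.resize(c['image'][60:260,220:480,::-1],None,fx=3,fy=3))
E
```

```text
t 7.425 box [-0.0193  0.0002  0.1549] pos [0.5407 0.0762 0.1549] F [-0.42  0.46 -0.07] open 0.0003
```

View pics/z4.png

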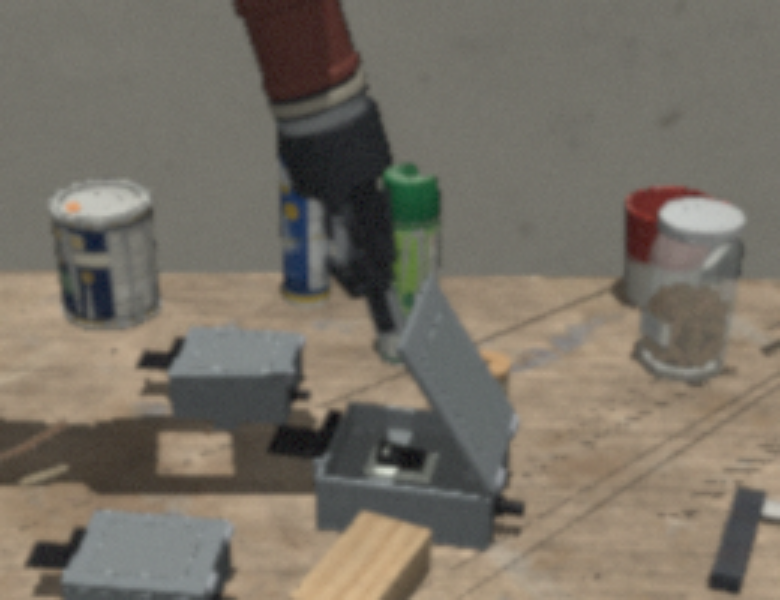

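The fingertip is in front of the lid edge, under it. Next I push it back.

Call:
{"method": "jog_arm", "body": {"rows": [[[0, 0.118, -0.382, 0, 0, 0, 0], [0, 0.118, -0.382, 0, 0, 0, 0], [0, 0.118, -0.382, 0, 0, 0, 0], [0, 0.118, -0.382, 0, 0, 0, 0], [0, 0.118, -0.382, 0, 0, 0, 0], [0, 0.118, -0.382, 0, 0, 0, 0]]]}}

```text
time_s: 8.22
eef_pos: [0.5991, 0.064, 0.1557]
tool_rot: [0.626, 0.506, -0.373, -0.461]
force: [0.2, 0.2, -0.2]
opening: 0.0001
```

Call:
{"method": "jog_arm", "body": {"rows": [[[0, 0.118, -0.382, 0, 0, 0, 0], [0, 0.118, -0.382, 0, 0, 0, 0], [0, 0.118, -0.382, 0, 0, 0, 0], [0, 0.118, -0.382, 0, 0, 0, 0]]]}}

```text
time_s: 8.72
eef_pos: [0.6383, 0.0556, 0.1556]
tool_rot: [0.626, 0.506, -0.373, -0.461]
force: [0.6, -0.1, -0.0]
opening: 0.0001
```

```bash
python3 - <<'E'
from h import *
st(); c=cap('side','side5.png')
cv2.imwrite('pics/z5.png',cv2.resize(c['image'][60:260,220:480,::-1],None,fx=3,fy=3))
E
```

```text
t 8.725 box [0.0804 0.0003 0.1556] pos [0.6383 0.0556 0.1556] F [ 0.59 -0.12 -0.04] open 0.0001
```

View pics/z5.png

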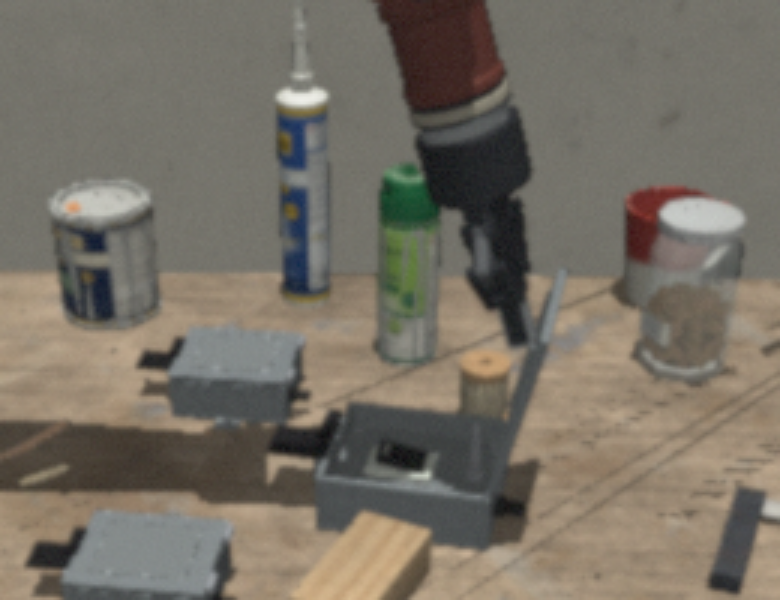

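Lid is past upright, at about 1.8. I'll go a bit farther.

Call:
{"method": "jog_arm", "body": {"rows": [[[0, 0.118, -0.382, 0, 0, 0, 0], [0, 0.118, -0.382, 0, 0, 0, 0], [0, 0.07, -0.23, 0, 0, 0, 0], [0, 0, 0, 0, 0, 0, 0], [0, 0, 0, 0, 0, 0, 0], [0, 0, 0, 0, 0, 0, 0], [0, 0, 0, 0, 0, 0, 0]]]}}

```text
time_s: 9.65
eef_pos: [0.6628, 0.0504, 0.1557]
tool_rot: [0.626, 0.506, -0.373, -0.461]
force: [0.4, -0.1, -0.5]
opening: 0.0001
```

```bash
python3 - <<'E'
from h import *
plan(W(-.032,0,.155),0); c=cap('side','side6.png')
cv2.imwrite('pics/z6.png',cv2.resize(c['image'][60:260,220:480,::-1],None,fx=3,fy=3))
E
```

```text
t 9.65 box [0.1055 0.0003 0.1557] pos [0.6628 0.0504 0.1557] F [ 0.41 -0.14 -0.53] open 0.0001
rot units [ 0.383 -0.002 -0.   ] shift units in current frame [-0.02 -1.6   5.26] in final frame [-0.01  0.03  5.5 ]
```

View pics/z6.png

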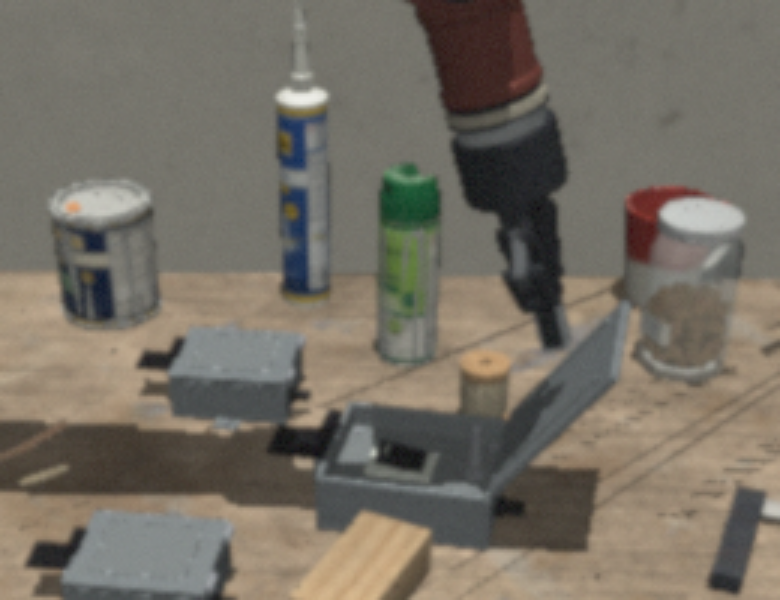

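Lid is fully open. I'm moving above the rocker and keeping the tilt, so the finger's front lower edge makes contact about 10 mm ahead of the TCP.

Call:
{"method": "jog_arm", "body": {"rows": [[[0, -0.242, 0.783, 0, 0, 0, 0], [0, -0.242, 0.783, 0, 0, 0, 0], [0, -0.242, 0.783, 0, 0, 0, 0], [0, -0.242, 0.783, 0, 0, 0, 0], [0, -0.242, 0.783, 0, 0, 0, 0], [0, -0.242, 0.783, 0, 0, 0, 0], [0, 0.76, 0.236, 0, 0, 0, 0], [0, 0.76, 0.236, 0, 0, 0, 0], [0, 0.76, 0.236, 0, 0, 0, 0], [0, 0.76, 0.236, 0, 0, 0, 0], [0, 0.5, 0.155, 0, 0, 0, 0], [0, 0, 0, 0, 0, 0, 0]]]}}

```text
time_s: 11.2
eef_pos: [0.5417, 0.076, 0.0617]
tool_rot: [0.625, 0.506, -0.374, -0.462]
force: [0.3, -0.4, 0.3]
opening: -0.0002
```

```bash
python3 - <<'E'
from h import *
plan(W(-.0175,0,.05),.3); 
for n,(a,b) in dict(side=(110,260),top=(130,150)).items():
    c=cap(n,n+'7.png')
    cv2.imwrite(f'pics/z7{n}.png',cv2.resize(c['image'][a:a+150,b:b+200,::-1],None,fx=4,fy=4))
E
```

```text
t 11.2 box [-0.0182  0.0002  0.0617] pos [0.5417 0.076  0.0617] F [ 0.27 -0.37  0.35] open -0.0002
rot units [-0.002 -0.001 -0.001] shift units in current frame [-0.01  0.46  0.11] in final frame [-0.01  0.46  0.11]
```

View pics/z7side.png

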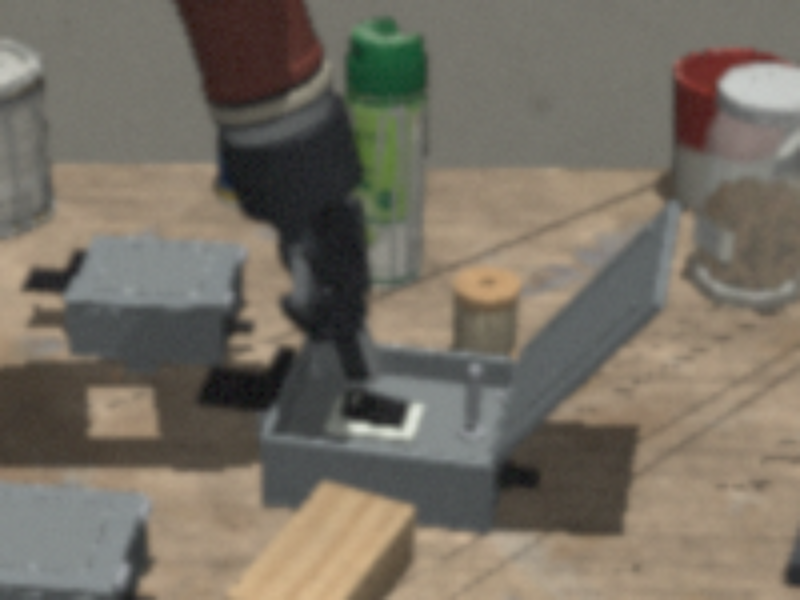

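View pics/z7top.png

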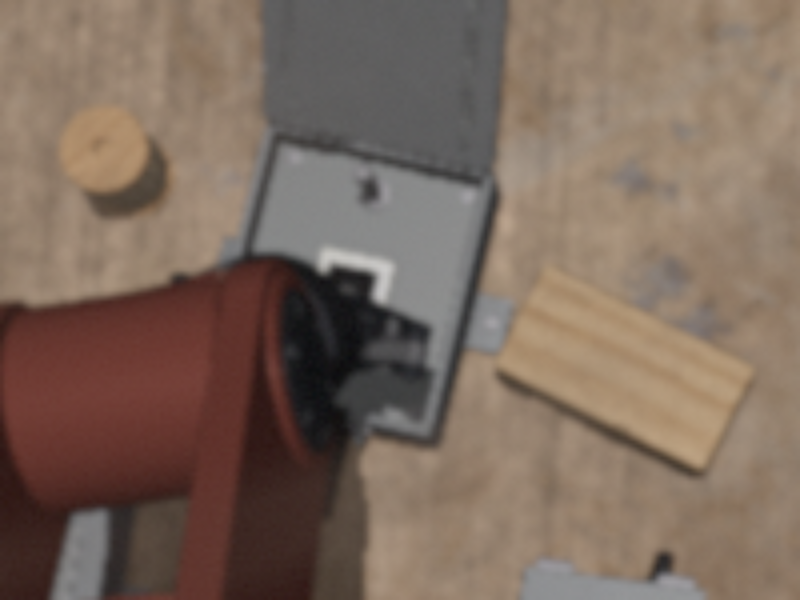

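Call:
{"method": "jog_arm", "body": {"rows": [[[0, 0.2, 0.06, 0, 0, 0, 0], [0, 0.2, 0.06, 0, 0, 0, 0], [0, 0, 0, 0, 0, 0, 0]]]}}

```text
time_s: 11.68
eef_pos: [0.5424, 0.076, 0.0519]
tool_rot: [0.626, 0.506, -0.373, -0.461]
force: [-0.5, 0.3, -0.3]
opening: -0.0004
```

Call:
{"method": "jog_arm", "body": {"rows": [[[0, 0.08, 0.025, 0, 0, 0, 0], [0, 0.04, 0.012, 0, 0, 0, 0]]]}}

```text
time_s: 11.92
eef_pos: [0.5428, 0.076, 0.0493]
tool_rot: [0.626, 0.506, -0.373, -0.461]
force: [-0.8, 0.1, -0.6]
opening: 0.0002
```

Call:
{"method": "jog_arm", "body": {"rows": [[[0, 0.08, 0.025, 0, 0, 0, 0], [0, 0, 0, 0, 0, 0, 0]]]}}

```text
time_s: 12.18
eef_pos: [0.5429, 0.0761, 0.0474]
tool_rot: [0.626, 0.506, -0.373, -0.461]
force: [-1.8, 0.7, 2.6]
opening: -0.0
```

Call:
{"method": "jog_arm", "body": {"rows": [[[0, 0.06, 0.018, 0, 0, 0, 0], [0, 0, 0, 0, 0, 0, 0]]]}}

```text
time_s: 12.42
eef_pos: [0.5426, 0.0761, 0.0455]
tool_rot: [0.626, 0.506, -0.373, -0.461]
force: [-3.0, 1.2, 3.2]
opening: 0.0002
```

Call:
{"method": "jog_arm", "body": {"rows": [[[0, 0.04, 0.012, 0, 0, 0, 0], [0, 0, 0, 0, 0, 0, 0]]]}}

```text
time_s: 12.68
eef_pos: [0.5424, 0.0761, 0.0442]
tool_rot: [0.626, 0.506, -0.373, -0.461]
force: [-2.6, 1.7, 2.9]
opening: 0.0005
```

Call:
{"method": "jog_arm", "body": {"rows": [[[0, 0.04, 0.012, 0, 0, 0, 0], [0, 0, 0, 0, 0, 0, 0]]]}}

```text
time_s: 12.92
eef_pos: [0.5425, 0.0761, 0.0436]
tool_rot: [0.626, 0.506, -0.373, -0.461]
force: [-5.4, 1.1, 6.8]
opening: -0.0004
```

Call:
{"method": "jog_arm", "body": {"rows": [[[0, 0.04, 0.012, 0, 0, 0, 0], [0, 0, 0, 0, 0, 0, 0]]]}}

```text
time_s: 13.18
eef_pos: [0.5426, 0.0761, 0.0434]
tool_rot: [0.626, 0.506, -0.373, -0.461]
force: [-10.1, 2.8, 13.4]
opening: -0.0001
```

The hard stop is reached at about 17 N. Lifting straight up.

Call:
{"method": "jog_arm", "body": {"rows": [[[0, -0.3, -0.1, 0, 0, 0, 0], [0, -0.7, -0.22, 0, 0, 0, 0], [0, -0.9, -0.28, 0, 0, 0, 0], [0, -0.9, -0.28, 0, 0, 0, 0], [0, -0.9, -0.28, 0, 0, 0, 0], [0, -0.9, -0.28, 0, 0, 0, 0], [0, -0.9, -0.28, 0, 0, 0, 0], [0, -0.9, -0.28, 0, 0, 0, 0], [0.9, -0.29, 0.95, 0, 0, 0, 0], [0.9, -0.29, 0.95, 0, 0, 0, 0], [0.9, -0.29, 0.95, 0, 0, 0, 0], [0.9, -0.29, 0.95, 0, 0, 0, 0], [0.9, -0.29, 0.95, 0, 0, 0, 0], [0.9, -0.29, 0.95, 0, 0, 0, 0], [0, 0, 0, 0, 0, 0, 0]]]}}

```text
time_s: 15.05
eef_pos: [0.4252, 0.2404, 0.2095]
tool_rot: [0.625, 0.508, -0.374, -0.46]
force: [0.1, 0.2, 1.1]
opening: 0.0002
```

```bash
python3 - <<'E'
from h import *
st()
for n,(a,b) in dict(side=(110,260),top=(100,150)).items():
    c=cap(n,n+'8.png')
    cv2.imwrite(f'pics/z8{n}.png',cv2.resize(c['image'][a:a+150,b:b+200,::-1],None,fx=4,fy=4))
E
```

```text
t 15.05 box [-0.1663  0.1369  0.2095] pos [0.4252 0.2404 0.2095] F [0.06 0.17 1.1 ] open 0.0002
```

View pics/z8side.png

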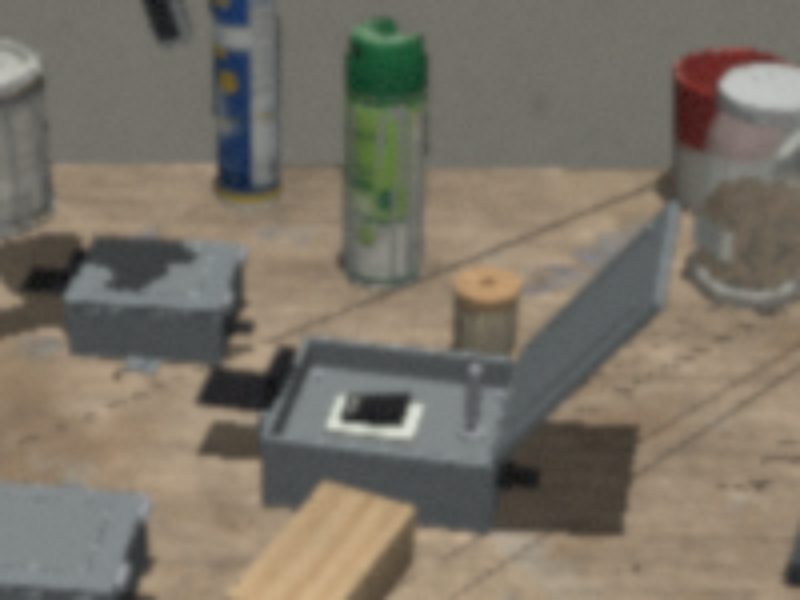

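View pics/z8top.png

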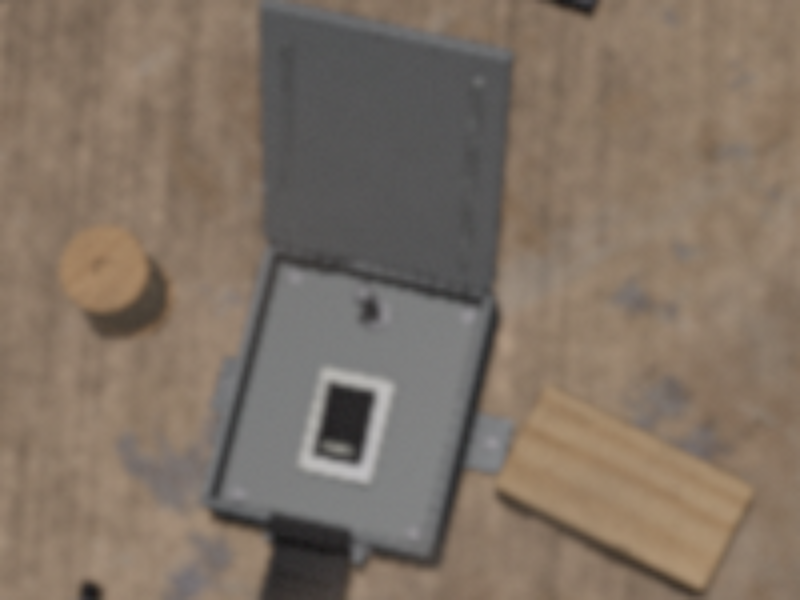

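Comparing the rocker before (side6) and after (side8), enlarged.

```bash
python3 - <<'E'
from h import *
a,b=load('side6')['image'],load('side8')['image']
f=lambda i:cv2.resize(i[200:225,335:370,::-1],None,fx=11,fy=11,interpolation=cv2.INTER_CUBIC)
cv2.imwrite('pics/cmp.png',np.hstack([f(a),f(b)]))
t=load('top8')['image']; 
c=load('side8')
for z1,z2 in((.047,.038),(.041,.044)): print(proj(c,W(-.032,0,z1)),proj(c,W(.008,0,z2)))
E
```

```text
[345.64080963 209.2236525 ] [361.73239658 214.13808495]
[345.62602214 211.27883099] [361.79723301 212.08148383]
```

View pics/cmp.png

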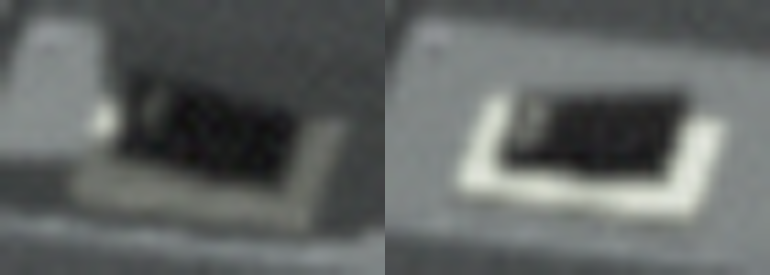

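The near end dropped about 2 px, which is roughly 6 mm (the full throw), and the far end rose. The rocker is on.

```bash
python3 - <<'E'
from h import *
c0,c8=load('top0'),load('top8')
d=cv2.absdiff(c0['image'],c8['image'])
for n,(x,y) in dict(spool=(177,167),block=(306,222),tin=(480,172)).items(): print(n,d[y-20:y+20,x-20:x+20].mean().round(2))
print(arm.finish_job())
E
```

```text
spool 4.85
block 5.38
tin 5.34
the job is handed in; nothing more can be done
None
```

The job is handed in after about 15 s of the 51 s. With the fingers shut, I pressed the release tab so the lid popped up, pushed the lid fully back, pressed the rocker to its stop and took the hand away.

**Last checks, all from the camera pictures and the wrist force:**
- **Lid:** the last side and top pictures show it leaning back fully open.
- **Rocker:** the near end sits about 6 mm lower, which is the full throw. Resistance was about 3–4 N, rising to about 17 N at the hard stop.
- **Spool, block and tin:** the spot around each in the top view shows only noise-level change since the start, so none appears to have moved.
- **Hand:** it is well clear of everything, with about 1 N on the wrist at the end.

**One thing came close:** I pressed the tab past its bottom stop, and the wrist force reached about 37 N, just under the 40 N limit. I backed off at once. That is the highest reading I saw, but readings come only at the end of each move, so a slightly higher peak in between is possible.

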